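Make up two specimen-mounting kits

ROBOT

A 7-joint arm with a two-finger parallel gripper is mounted at the origin on the work surface. World frame = base frame: x ahead of the robot, y to its left, z up, the work surface at z = 0. Lengths are in m, angles in rad, forces in N, time in s.
With the tool pointing down it reaches from about 0.4 to 0.85 m from the base axis. Payload 4.4 kg.
Tool frame: the origin (TCP) lies midway between the tips of the shut fingers; the grasp point (between the pads) lies 19 mm behind it; z points along the fingers, y is the line along which they close (so a half turn about z gives the same grasp; the last joint's range is limited). The gripper opens to 94 mm and grips with 3 to 60 N. Pads are 16 mm wide; open, the fingers measure 119 mm over their backs; the gripper's body (75 mm by 177 mm) begins 78 mm behind the grasp point.
Start: joints at [1.214, 0.628, 0.038, 1.517, -0.027, 0.996, -0.02], TCP at [0.186, -0.623, 0.205] pointing down, gripper open.
Joint ranges: [-3.06, 3.06], [-0.37, 2.12], [-1.25, 1.32], [0.18, 2.47], [-1.1, 4.24], [0.23, 1.98], [-2.94, 2.94]. Speed limits (rad/s): [2.57, 2.57, 3.14, 3.14, 3.14, 3.14, 3.14].

INTERFACE

Orientations are given as a rotation vector (axis times angle).
In Python, from station import telemetry, capture, order, nets gives the robot as it stands.
- The arm moves only by the shell command python3 -m jog 'ROWS' [FORCE]. ROWS is a JSON object of lists of equal length, an entry for each row: "linear": the shift along the tool's x, y, z in units of 0.25 m (1.0 is 0.25 m), a list of three; "dr": the turn, a rotation vector about the tool's x, y, z in units of 360 degrees (1.0 is 360 degrees), a list of three; "jaw": the closure in counts, from 0 (fully open) to 255 (shut). A call has 1 to 12 rows; each row is the pose to reach, as a shift and turn from the pose commanded when the call began, along the tool's axes at that moment, turning the shorter way round; what a row does not reach only later rows make up. A row lasts 1/10 s, in which the tool goes at most 50 mm and 8.59 degrees, less where a joint would pass 70% of its speed; a pose out of reach is approached as far as the arm can. A call with a number of a shift or a turn outside -1 to 1 is refused whole. A call with a gripper value outside its range is refused whole. The fingers move at their own pace and stop on an object; FORCE is the grip in N (left out, the last holds). Time passes only in rows, so rows that repeat a pose let the fingers close. It gives the time, the measured TCP pose, the force, the opening and the grip force at its end, in the units of the state.
- telemetry.observe(): the state, without advancing time (a new reading comes with each control period).
- capture(name): name is "scene" or "side" or "wrist"; returns a dict with "img" (480x640x3 uint8, red, green, blue), "fovy" (degrees; the focal length in pixels is half the picture's height over the tangent of half this angle, whatever the lens; pixels are square), "cx", "cy" (the principal point, pixels), "k1" (the pictures are not rectified: a ray, as slopes to the right and down, at radius r is drawn at 1 + k1 r^2 times it, then the intrinsics apply), "world_to_cam" (4x4, takes a point from world to camera coordinates). Camera axes: x right, y down, z forward; pixel columns grow to the right and rows downward; lengths in m; the calibration is good to about 2 mm. A picture is of the moment at which its call begins. There is no depth.
- order.job_done(): hands the job in; it is judged then, once.
Trained networks look in the newest picture that a camera, given by its name, has taken for a name from the list of things; names that differ only in an ending like _2 or _b are one class to them, and where a whole thing is asked for, a point or a joint stands for the part that bears it (a point fixed in the world has none). Each returns a list of dicts, best first, with "p" (0 to 1); they miss things now and then, are a little off and sometimes report something else, mostly with a low value. They report only what shows in the picture. A call takes as long as a camera call.
- nets.recognise(camera, name): "extent" ([left, top, right, bottom] in pixels, round what is visible of it).
- nets.masks_of(camera, name): "mask" (480x640 bool, what is visible of it) and "extent" ([left, top, right, bottom] in pixels, round what is visible of it).
- nets.tip_of(camera, name): "position" ([column, row] in pixels: a listed point, or the origin of a listed thing).
The state is a dict: "time_s": time; "joints": joint angles; "joint_velocities": joint speeds; "tau": joint torques, N m; "ee_pos": TCP position; "tcp_rot": TCP orientation; "ft_force": force on the tool from outside, world axes, zero at the start; "ft_torque": the same for the moment, N m; "opening": opening from 0.0 (shut) to 1.0 (fully open); "finger_force": force on a finger pad.
Only numpy, scipy, OpenCV 4.12 (cv2) and the standard library are available. Lean on these libraries where they do the work, as an engineer would, in place of code of your own. Each camera call takes 0.05 s, during which the arm holds its last target. There are 200 camera calls.

TASK

Make up the two mounting kits from the stock standing along the far side of the bench. The blue tray gets the dark round plinth on its square pad, with the amber jar on one of its round pads and the red tin on the other (either way round); the orange tray gets the pale square plinth on its square pad and the green jar on its round pad. Stand each thing upright in the middle of its pad without ever letting a glass jar tip over, and leave the clear jar and the grey slate block where they are.

Things in the scene. Friction and masses are not known exactly. Their poses are not given: they have to be found in the camera images.
- tray_blue: Blue tray, fixed to the bench: a flat 126 x 250 mm plate 5 mm thick with a rim 4 mm wide whose top is 8 mm above the bench. Origin at the centre of its underside (on the bench); its y axis runs along the 250 mm length, z up. On its floor (5 mm above the bench) three pads are printed in a row, flat: a black square pad 80 mm wide at the origin (x = 0, y = 0), and two white round pads 66 mm in diameter centred at y = -80 mm and y = +80 mm (x = 0).
- tray_orange: Orange tray, fixed to the bench: a flat 126 x 172 mm plate 5 mm thick with a rim 4 mm wide whose top is 8 mm above the bench. Origin at the centre of its underside (on the bench); its y axis runs along the 172 mm length, z up. Two pads are printed flat on its floor (5 mm above the bench): a black square pad 80 mm wide centred at y = -40 mm and a white round pad 66 mm in diameter centred at y = +40 mm (x = 0).
- plinth_dark_c (a point): Dark brown round wooden plinth, 56 mm in diameter (50 mm over its top 9 mm), 54 mm tall; point at its centre, half-way up; z axis up along its height.
- plinth_pale_c (a point): Pale wooden square plinth, 56 x 56 mm and 54 mm tall; point at its centre, half-way up; z axis up along its height, x and y axes square to its sides.
- jar_amber_c (a point): Small amber-glass jar with a yellow cap (for glass eyes), 42 mm in diameter, 60 mm tall, cap 41 mm in diameter on the top 13 mm; point at its centre, half-way up; z axis up along its height.
- jar_green_c (a point): Small green-glass jar with a green cap (for glass eyes), 42 mm in diameter, 60 mm tall, cap 41 mm in diameter on the top 13 mm; point at its centre, half-way up; z axis up along its height.
- tin_red_c (a point): Round red tin with a red lid, 46 mm in diameter (lid 47 mm), 56 mm tall; point at its centre, half-way up; z axis up along its height.
- jar_clear_c (a point): Clear jar with a black cap, 42 mm in diameter, 60 mm tall, standing among the stock; to be left alone. Point at its centre, half-way up; z axis up along its height.
- block_slate_c (a point): Grey slate square block, 56 x 56 mm and 54 mm tall, standing among the stock; to be left alone. Point at its centre, half-way up; z axis up along its height.

How it is judged:
By the outcome, as a careful person would: the job done as asked, in the order asked, and still so for the second after the job is handed in, with the robot touching nothing.
It also fails if it takes over 122 s, if anything falls off the work surface, if the arm or the gripper's body presses on something with over 40 N, if the wrist force passes 120 N, or if a joint passes its speed limit or range.

## Working session

There is one attempt and no reset: what is moved stays moved. The work goes in short steps, Python scripts to look and compute and a shell command to move; the robot and the scene stay as the last step left them, time stands still between calls to the robot, and variables do not carry over. Pictures are saved under pics/ and viewed, at most 14 in all, crops included, and the job is handed in when it is done.

```bash
mkdir -p pics; ls; cat > h.py <<'E'
import numpy as np, cv2
from scipy.spatial.transform import Rotation as R
from station import telemetry, capture, order, nets
def ray(c,uv):
    f=240/np.tan(np.radians(c["fovy"])/2)
    d=(np.array(uv,float)-[c["cx"],c["cy"]])/f
    s=d.copy()
    for _ in range(20): s=d/(1+c["k1"]*(s@s))
    T=np.array(c["world_to_cam"]); 
    return -T[:3,:3].T@T[:3,3], T[:3,:3].T@np.r_[s,1]
def atz(c,uv,z):
    o,d=ray(c,uv); return o+d*(z-o[2])/d[2]
def save(c,n): cv2.imwrite("pics/"+n,cv2.cvtColor(c["img"],cv2.COLOR_RGB2BGR))
E
python3 - <<'E'
from h import *
H=dict(plinth_dark_c=.027,plinth_pale_c=.027,jar_amber_c=.03,jar_green_c=.03,tin_red_c=.028,jar_clear_c=.03,block_slate_c=.027,tray_blue=0,tray_orange=0)
for cam in("scene","side","wrist"):
    c=capture(cam); save(c,cam+"0.png"); print(cam,c["fovy"],c["k1"],ray(c,(320,240)))
    if cam=="wrist": continue
    for n,z in H.items():
        for d in nets.tip_of(cam,n)[:2]: print(n,np.round(d["position"]),round(d["p"],2),np.round(atz(c,d["position"],z),3))
s=telemetry.observe(); print(s)
E
```

```text
pics
scene 53.32531617498408 -0.11448455419027664 (array([1.14269764, 0.2101163 , 0.69290718]), array([-0.66245591, -0.21370426, -0.71803684]))
plinth_dark_c [188. 255.] 0.78 [ 0.647 -0.211  0.027]
plinth_pale_c [235. 270.] 0.97 [ 0.652 -0.111  0.027]
plinth_pale_c [141. 227.] 0.53 [ 0.612 -0.339  0.027]
jar_amber_c [479. 325.] 0.85 [0.631 0.329 0.03 ]
jar_green_c [144. 226.] 0.76 [ 0.611 -0.333  0.03 ]
tin_red_c [418. 312.] 0.82 [0.636 0.225 0.028]
jar_clear_c [347. 308.] 0.71 [0.67  0.108 0.03 ]
block_slate_c [286. 295.] 0.71 [ 0.674 -0.003  0.027]
tray_blue [396. 247.] 0.68 [0.471 0.154 0.   ]
tray_orange [239. 204.] 0.56 [ 0.457 -0.197  0.   ]
tray_orange [286. 292.] 0.41 [ 0.65  -0.012  0.   ]
side 46.593278373956785 -0.15632617378272007 (array([0.07568431, 0.53068937, 0.75296344]), array([ 0.46864531, -0.54077837, -0.69883147]))
plinth_dark_c [345. 178.] 0.73 [ 0.644 -0.207  0.027]
plinth_pale_c [312. 202.] 0.77 [ 0.646 -0.102  0.027]
jar_amber_c [143. 338.] 0.66 [0.627 0.327 0.03 ]
jar_green_c [396. 156.] 0.57 [ 0.609 -0.341  0.03 ]
tin_red_c [190. 299.] 0.97 [0.634 0.224 0.02
[... 376 characters left out ...]
ray([ 1.21417958,  0.62840472,  0.03852063,  1.51737916, -0.02703308,
        0.99629764, -0.02003402]), 'joint_velocities': array([ 1.52910337e-03, -3.72543794e-04, -3.13896075e-04, -3.48770102e-04,
       -1.63255128e-03,  4.60885190e-05, -2.15672122e-04]), 'tau': array([-1.13898823e-03, -5.49615991e+01,  1.14320956e+00, -1.86950058e+01,
       -5.19985333e-02,  1.56921608e-02,  4.52592758e-05]), 'ee_pos': array([ 0.18641071, -0.62272419,  0.20548241]), 'tcp_rot': array([3.10843932e+00, 4.55057873e-01, 8.84158946e-05]), 'ft_force': array([ 0.20156339, -0.26126202,  0.16369364]), 'ft_torque': array([-0.01907361,  0.02868691,  0.02567597]), 'finger_force': 0.0, 'opening': 0.9991367038998125}
```

View images.

View pics/scene0.png

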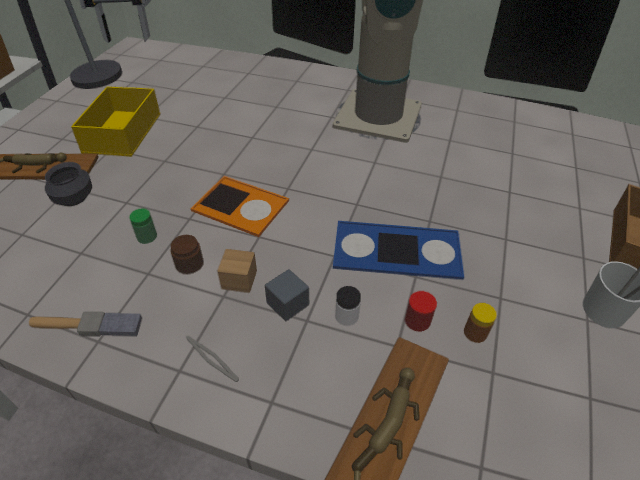

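View pics/side0.png

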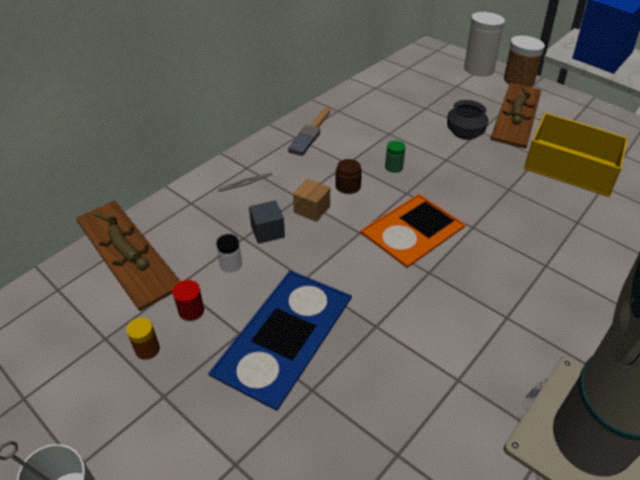

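```bash
cat > pads.py <<'E'
from h import *
# approx centres (world) from tray colour masks -> plane points -> minAreaRect
for cam in("scene","side"):
    c=capture(cam); hsv=cv2.cvtColor(c["img"],cv2.COLOR_RGB2HSV)
    for n,lo,hi in(("blue",(100,150,40),(125,255,255)),("orange",(8,200,120),(16,255,255))):
        m=cv2.inRange(hsv,lo,hi); 
        cs,_=cv2.findContours(m,cv2.RETR_CCOMP,cv2.CHAIN_APPROX_NONE)
        k=sorted([q for q in cs if 0.35<atz(c,q[:,0].mean(0),0)[0]<.6],key=cv2.contourArea)[::-1][:5]
        for q in k:
            if cv2.contourArea(q)<150: continue
            P=np.array([atz(c,p,.007 if q is k[0] else .005)[:2] for p in q[:,0]],np.float32)
            (x,y),wh,a=cv2.minAreaRect(P*1000); print(cam,n,round(x,1),round(y,1),np.round(wh,1),round(a,1))
    for n in("plinth_pale_c","block_slate_c"):
        d=nets.masks_of(cam,n)
        if d: 
            q=max(cv2.findContours(d[0]["mask"].astype(np.uint8),0,2)[0],key=cv2.contourArea)
            print(n,cv2.approxPolyDP(q,3,True)[:,0].tolist())
            for p in cv2.approxPolyDP(q,3,True)[:,0]: print(np.round(atz(c,p,.054)[:2]*1000),np.round(atz(c,p,0)[:2]*1000))
E
python3 pads.py
```

```text
scene blue 480.1 158.4 [126.8 248.4] 12.2
scene blue 477.5 157.6 [88.9 87. ] 12.7
scene blue 495.8 79.2 [77.2 72.2] 17.0
scene blue 460.2 236.2 [73.3 73.2] 38.1
scene orange 461.9 -193.0 [170.9 124.5] 82.0
scene orange 455.2 -234.8 [88.  87.6] 81.7
scene orange 467.2 -154.3 [71.  73.2] 89.9
plinth_pale_c [[226, 249], [217, 268], [220, 287], [248, 292], [257, 270], [254, 253]]
[ 632. -135.] [ 588. -164.]
[ 678. -130.] [ 639. -159.]
[ 715. -105.] [ 679. -132.]
[709. -56.] [672. -78.]
[659. -61.] [618. -84.]
[624. -83.] [ 580. -107.]
block_slate_c [[290, 270], [265, 285], [268, 305], [285, 321], [308, 305], [308, 286]]
[640.  -6.] [598. -25.]
[686. -35.] [647. -55.]
[723. -13.] [687. -32.]
[743.  25.] [709.   9.]
[701.  49.] [664.  35.]
[664.  35.] [623.  21.]
side blue 477.8 158.0 [125.5 250. ] 12.4
side blue 509.5 -1575.9 [210.7 809.3] 14.5
side blue 478.7 156.5 [80.8 81.1] 12.6
side blue 461.4 234.3 [71.3 71.7] 41.9
side blue 496.0 78.6 [71.5 73.8] 41.2
side orange 461.2 -194.1 [171.4 125.5] 81.6
side orange 456.0 -236.1 [88.2 84.2] 82.1
side orange 467.1 -155.7 [71.5 76.3] 3.4
plinth_pale_c [[306, 179], [293, 193], [293, 209], [298, 215], [316, 220], [328, 207], [328, 188]]
[ 682. -125.] [ 729. -176.]
[671. -75.] [ 717. -122.]
[639. -40.] [682. -84.]
[620. -34.] [662. -77.]
[585. -46.] [624. -90.]
[592. -88.] [ 632. -136.]
[ 629. -132.] [ 672. -184.]
block_slate_c [[274, 201], [250, 207], [250, 226], [258, 243], [285, 235], [284, 219]]
[683. -33.] [730. -77.]
[705.  10.] [754. -31.]
[666.  47.] [712.  10.]
[623.  69.] [665.  33.]
[601.  22.] [641. -18.]
[632.  -8.] [675. -50.]
```

```bash
cat > plan.py <<'E'
# usage: plan.py x y z yaw_deg [x y z yaw ...] : rows for each target from the current pose
import sys
from h import *
s=telemetry.observe(); p=np.array(s["ee_pos"]); R0=R.from_rotvec(s["tcp_rot"])
y0=R0.as_matrix()[:,1]; print("t",round(s["time_s"],2),"p",np.round(p,4),"yaw",round(np.degrees(np.arctan2(y0[1],y0[0])),1),"j",np.round(s["joints"],2),"open",round(s["opening"]*94,1),"F",round(s["finger_force"],1))
a=np.array(sys.argv[1:],float).reshape(-1,4); q=p
for t in a:
    w=np.radians(t[3]); c,n=np.cos(w),np.sin(w)
    Rt=R.from_matrix(np.array([[-n,c,0],[c,n,0],[0,0,-1]]))
    l=R0.inv().apply(t[:3]-p)/.25; d=(R0.inv()*Rt).as_rotvec()
    print("linear",np.round(l,4).tolist(),"dr",np.round(d/2/np.pi,4).tolist(),"rows~",np.ceil(max(np.linalg.norm(t[:3]-q)/.05,np.degrees(np.linalg.norm(d))/8.59)))
    q=t[:3]
E
python3 plan.py .40 -.45 .23 -35 .60 -.22 .2 12.5; python3 - <<'E'
from h import *
c=capture("scene")
for u in((405,341),(447,355)): print(atz(c,u,.015))
E
```

```text
t 1.35 p [ 0.1864 -0.6227  0.2055] yaw -73.3 j [ 1.21  0.63  0.04  1.52 -0.03  1.   -0.02] open 94.2 F 0.0
linear [1.0166, -0.4169, -0.098] dr [0.0, -0.0, -0.1065] rows~ 6.0
linear [2.0468, -1.0689, 0.0221] dr [0.0, -0.0, -0.2384] rows~ 10.0
[0.69184115 0.2157551  0.015     ]
[0.69643504 0.28706722 0.015     ]
```

```bash
python3 -m jog '{"linear":[[1,-0.42,-0.1],[1,-0.42,-0.1],[1,-0.42,-0.1],[1,-0.42,-0.1],[1,-0.42,-0.1],[1,-0.42,-0.1],[1,-0.42,-0.1]],"dr":[[0,0,-0.1065],[0,0,-0.1065],[0,0,-0.1065],[0,0,-0.1065],[0,0,-0.1065],[0,0,-0.1065],[0,0,-0.1065]],"jaw":[0,0,0,0,0,0,0]}' 20; python3 plan.py .56 -.22 .2 12.5
```

```text
time_s: 2.1
ee_pos: [0.4002, -0.4469, 0.2311]
tcp_rot: [2.781, 1.461, 0.005]
ft_force: [-0.1, -1.6, 0.2]
opening: 0.999
finger_force: 0.0
t 2.1 p [ 0.4002 -0.4469  0.2311] yaw -34.6 j [ 0.9   0.53 -0.16  1.63  0.09  0.99  0.11] open 93.9 F 0.0
linear [1.1099, 0.011, 0.1273] dr [0.0005, -0.0003, -0.1308] rows~ 6.0
```

```bash
python3 -m jog '{"linear":[[1,0.01,0.127],[1,0.01,0.127],[1,0.01,0.127],[1,0.01,0.127],[1,0.01,0.127],[1,0.01,0.127],[1,0.01,0.127]],"dr":[[0,0,-0.131],[0,0,-0.131],[0,0,-0.131],[0,0,-0.131],[0,0,-0.131],[0,0,-0.131],[0,0,-0.131]],"jaw":[0,0,0,0,0,0,0]}'; cat > look.py <<'E'
# usage: look.py pic name z [name z ...]
import sys
from h import *
c=capture("wrist"); im=c["img"].copy()
for n,z in zip(sys.argv[2::2],sys.argv[3::2]):
    for d in nets.tip_of("wrist",n)[:2]: print(n,np.round(d["position"]),round(d["p"],2),np.round(atz(c,d["position"],float(z)),4))
if sys.argv[1]!="-": save(c,sys.argv[1])
E
python3 look.py w1.png plinth_dark_c .027 plinth_pale_c .027 jar_green_c .03; python3 plan.py .645 -.209 .15 12.5 .645 -.209 .011 12.5
```

```text
time_s: 2.8
ee_pos: [0.5412, -0.2471, 0.1982]
tcp_rot: [-1.972, -2.445, 0.001]
ft_force: [-0.1, -0.6, -0.5]
opening: 1.003
finger_force: 0.0
plinth_dark_c [434. 211.] 0.83 [ 0.6425 -0.2179  0.027 ]
plinth_pale_c [482.  90.] 0.84 [ 0.6523 -0.1094  0.027 ]
jar_green_c [369. 321.] 0.7 [ 0.6109 -0.3368  0.03  ]
t 3.0 p [ 0.54   -0.2497  0.1987] yaw 11.9 j [ 0.62  0.58 -0.38  1.68  0.25  0.94  0.36] open 94.0 F 0.0
linear [0.0733, 0.4448, 0.1943] dr [-0.0002, 0.0002, -0.0018] rows~ 3.0
linear [0.074, 0.4453, 0.7503] dr [-0.0002, 0.0002, -0.0018] rows~ 3.0
```

View pics/w1.png

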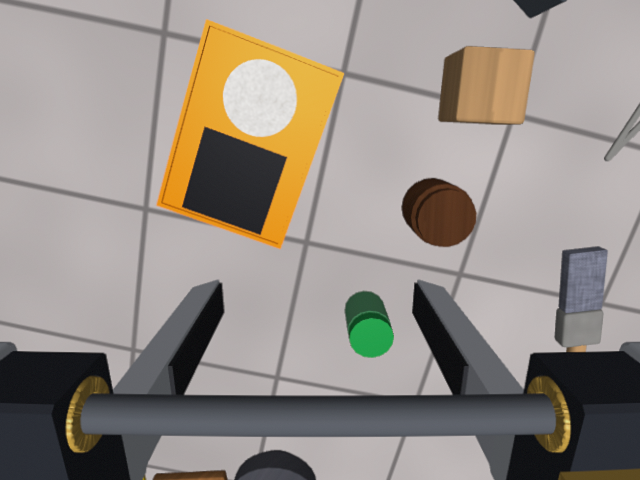

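```bash
cat > fit.py <<'E'
# usage: fit.py cam name [z0] name [z0]... fits x,y(,yaw) of model silhouette to the net's mask
import sys
from h import *
from scipy.optimize import minimize
G=dict(plinth_dark_c=(.028,.054,0),plinth_pale_c=(.028,.054,1),jar_amber_c=(.021,.06,0),jar_green_c=(.021,.06,0),tin_red_c=(.0233,.056,0),jar_clear_c=(.021,.06,0),block_slate_c=(.028,.054,1))
def proj(c,P):
    T=np.array(c["world_to_cam"]); q=P@T[:3,:3].T+T[:3,3]; s=q[:,:2]/q[:,2:]
    f=240/np.tan(np.radians(c["fovy"])/2)
    return s*(1+c["k1"]*(s**2).sum(1,keepdims=True))*f+[c["cx"],c["cy"]]
def fit(c,cam,n,z0=0.):
    r,h,sq=G[n]; ds=nets.masks_of(cam,n)
    if not ds: return None
    d=ds[0]; m=d["mask"].astype(np.uint8); u=np.argwhere(m).mean(0)[::-1]
    a=np.arange(48)*np.pi/24; C=r*np.c_[np.cos(a),np.sin(a)] if not sq else r*np.array([[1,1],[1,-1],[-1,-1],[-1,1]])
    def sil(v):
        w=v[2] if sq else 0; B=C@np.array([[np.cos(w),np.sin(w)],[-np.sin(w),np.cos(w)]])+v[:2]
        z=np.full((len(B),1),z0); H=h
        if n=="plinth_dark_c": P=np.r_[np.c_[B,z],np.c_[B,z+.045],np.c_[v[:2]+(B-v[:2])*25/28,z+h]]
        else: P=np.r_[np.c_[B,z],np.c_[B,z+h]]
        k=cv2.convexHull(proj(c,P).astype(np.float32)); o=np.zeros(m.shape,np.uint8)
        return cv2.fillConvexPoly(o,np.round(k*16).astype(np.int32),1,lineType=8,shift=4)
    def cost(v):
        o=sil(v); return 1-(o&m).sum()/(o|m).sum()
    best=None
    for w in((-.5,0,.5,.9) if sq else (0,)):
        x0=np.r_[atz(c,u,z0+h/2)[:2],w][:3 if sq else 2]
        S=np.vstack([x0]+[x0+e for e in np.diag([.01,.01,.25][:len(x0)])])
        q=minimize(cost,x0,method="Nelder-Mead",options=dict(initial_simplex=S,xatol=1e-4,fatol=1e-4))
        if best is None or q.fun<best.fun: best=q
    return np.r_[np.round(best.x[:2],4),np.round(np.degrees(best.x[2:]),1)],"IoU %.3f p %.2f"%(1-best.fun,d["p"])
if __name__=="__main__":
    a=sys.argv[1:]; c=capture(a[0])
    for n in a[1:]:
        n,_,z=n.partition("@"); print(a[0],n,fit(c,a[0],n,float(z or 0)))
E
python3 fit.py wrist plinth_dark_c plinth_pale_c jar_green_c; for k in scene side; do python3 fit.py $k plinth_dark_c plinth_pale_c jar_amber_c jar_green_c tin_red_c; done; python3 plan.py
```

```text
wrist plinth_dark_c (array([ 0.6447, -0.2187]), 'IoU 0.924 p 0.96')
wrist plinth_pale_c (array([ 0.6507, -0.1089, 12.3   ]), 'IoU 0.942 p 0.69')
wrist jar_green_c (array([ 0.6096, -0.337 ]), 'IoU 0.938 p 0.95')
scene plinth_dark_c (array([ 0.6448, -0.2165]), 'IoU 0.944 p 0.64')
scene plinth_pale_c None
scene jar_amber_c (array([0.6229, 0.3298]), 'IoU 0.873 p 0.97')
scene jar_green_c (array([ 0.6103, -0.3364]), 'IoU 0.916 p 0.63')
scene tin_red_c (array([0.6334, 0.2269]), 'IoU 0.915 p 0.85')
side plinth_dark_c (array([ 0.6456, -0.217 ]), 'IoU 0.945 p 0.64')
side plinth_pale_c (array([ 0.6508, -0.1081, 16.3   ]), 'IoU 0.888 p 0.93')
side jar_amber_c (array([0.6264, 0.3272]), 'IoU 0.890 p 0.73')
side jar_green_c (array([ 0.6092, -0.3366]), 'IoU 0.861 p 0.84')
side tin_red_c (array([0.636, 0.227]), 'IoU 0.878 p 0.77')
t 3.8 p [ 0.5413 -0.2471  0.1987] yaw 12.2 j [ 0.62  0.58 -0.38  1.68  0.25  0.94  0.36] open 93.8 F 0.0
```

```bash
python3 plan.py .645 -.2172 .12 12.5 .645 -.2172 .012 12.5
```

```text
t 3.8 p [ 0.5413 -0.2471  0.1987] yaw 12.2 j [ 0.62  0.58 -0.38  1.68  0.25  0.94  0.36] open 93.8 F 0.0
linear [0.0294, 0.4308, 0.315] dr [0.0, 0.0, -0.0009] rows~ 3.0
linear [0.0294, 0.4308, 0.747] dr [0.0, 0.0, -0.0009] rows~ 3.0
```

```bash
python3 -m jog '{"linear":[[0.029,0.431,0.3],[0.029,0.431,0.3],[0.029,0.431,0.3],[0.029,0.431,0.3],[0.029,0.431,0.45],[0.029,0.431,0.6],[0.029,0.431,0.7],[0.029,0.431,0.747],[0.029,0.431,0.747],[0.029,0.431,0.747]],"dr":[[0,0,-0.001],[0,0,-0.001],[0,0,-0.001],[0,0,-0.001],[0,0,-0.001],[0,0,-0.001],[0,0,-0.001],[0,0,-0.001],[0,0,-0.001],[0,0,-0.001]],"jaw":[0,0,0,0,0,0,0,0,0,0]}' 25; python3 plan.py
```

```text
time_s: 4.8
ee_pos: [0.6459, -0.2178, 0.0134]
tcp_rot: [1.965, 2.449, 0.001]
ft_force: [-0.2, 0.8, 0.4]
opening: 1.0
finger_force: 0.0
t 4.8 p [ 0.6459 -0.2178  0.0134] yaw 12.5 j [ 0.45  0.91 -0.3   1.55  0.35  0.73  0.21] open 94.0 F 0.0
```

```bash
python3 -m jog '{"linear":[[0,0,0],[0,0,0],[0,0,0],[0,0,0],[0,0,0],[0,0,0],[0,0,-0.1],[0,0,-0.25],[0.2,0,-0.4],[0.4,0,-0.5],[0.6,0,-0.5],[0.8,0,-0.5]],"dr":[[0,0,0],[0,0,0],[0,0,0],[0,0,0],[0,0,0],[0,0,0],[0,0,0],[0,0,0],[0,0,0],[0,0,0],[0,0,0],[0,0,0]],"jaw":[255,255,255,255,255,255,255,255,255,255,255,255]}' 25; python3 plan.py .4785 .1575 .12 12.5 .4785 .1575 .0195 12.5
```

```text
time_s: 6.0
ee_pos: [0.6055, -0.0368, 0.1379]
tcp_rot: [1.966, 2.448, 0.003]
ft_force: [0.5, 0.7, -1.2]
opening: 0.59
finger_force: 25.0
t 6.0 p [ 0.6055 -0.0368  0.1379] yaw 12.5 j [ 0.22  0.66 -0.34  1.71  0.28  0.82 -0.02] open 55.5 F 25.0
linear [0.8686, -0.3286, 0.0702] dr [0.0004, 0.0001, -0.0001] rows~ 5.0
linear [0.8688, -0.3296, 0.4722] dr [0.0004, 0.0001, -0.0001] rows~ 3.0
```

```bash
python3 -m jog '{"linear":[[0.81,-0.33,0.05],[0.81,-0.33,0.05],[0.81,-0.33,0.05],[0.81,-0.33,0.05],[0.81,-0.33,0.05],[0.81,-0.33,0.05],[0.81,-0.33,0.2],[0.81,-0.33,0.3],[0.81,-0.33,0.3],[0.81,-0.33,0.3]],"dr":[[0,0,0],[0,0,0],[0,0,0],[0,0,0],[0,0,0],[0,0,0],[0,0,0],[0,0,0],[0,0,0],[0,0,0]],"jaw":[255,255,255,255,255,255,255,255,255,255]}'; python3 plan.py .4785 .1575 .0195 12.5; python3 fit.py scene plinth_dark_c@.0447;python3 fit.py side plinth_dark_c@.0447
```

```text
time_s: 7.0
ee_pos: [0.4813, 0.1408, 0.0615]
tcp_rot: [1.968, 2.449, -0.001]
ft_force: [0.8, 0.2, -1.2]
opening: 0.589
finger_force: 25.0
t 7.0 p [0.4813 0.1408 0.0615] yaw 12.4 j [-0.17  0.66 -0.25  2.05  0.34  0.48 -0.46] open 55.4 F 25.0
linear [0.0678, 0.0034, 0.168] dr [-0.0001, 0.0001, -0.0002] rows~ 1.0
scene plinth_dark_c (array([0.4758, 0.1413]), 'IoU 0.388 p 0.79')
side plinth_dark_c (array([0.4881, 0.1385]), 'IoU 0.785 p 0.92')
```

```bash
python3 -m jog '{"linear":[[0.068,0.003,0],[0.068,0.003,0.06],[0.068,0.003,0.12],[0.068,0.003,0.15],[0.068,0.003,0.165],[0.068,0.003,0.17],[0.068,0.003,0.17],[0.068,0.003,0.17]],"dr":[[0,0,0],[0,0,0],[0,0,0],[0,0,0],[0,0,0],[0,0,0],[0,0,0],[0,0,0]],"jaw":[255,255,255,255,255,255,255,255]}'; python3 plan.py .4785 .1575 .0195 12.5
```

```text
time_s: 8.0
ee_pos: [0.4783, 0.1585, 0.0194]
tcp_rot: [1.966, 2.45, 0.001]
ft_force: [0.2, -0.3, -0.9]
opening: 0.592
finger_force: 25.0
t 8.0 p [0.4783 0.1585 0.0194] yaw 12.5 j [-0.24  0.73 -0.2   2.06  0.37  0.38 -0.52] open 55.6 F 25.0
linear [-0.0041, 0.0, -0.0004] dr [0.0001, -0.0, 0.0] rows~ 1.0
```

```bash
python3 -m jog '{"linear":[[-0.004,0,0.005],[-0.004,0,0.005],[-0.004,0,0.005],[-0.004,0,0.005],[-0.004,0,0.005],[-0.004,0,-0.1],[-0.004,0,-0.25],[-0.004,0,-0.45],[-0.004,0,-0.6],[-0.004,0,-0.6],[-0.004,0,-0.6]],"dr":[[0,0,0],[0,0,0],[0,0,0],[0,0,0],[0,0,0],[0,0,0],[0,0,0],[0,0,0],[0,0,0],[0,0,0],[0,0,0]],"jaw":[255,51,51,51,51,51,51,51,51,51,51]}'; python3 plan.py .59 .31 .19 12.5; for k in scene side wrist; do python3 fit.py $k plinth_dark_c@.005; done
```

```text
time_s: 9.1
ee_pos: [0.4784, 0.1573, 0.1695]
tcp_rot: [1.966, 2.449, 0.002]
ft_force: [0.0, -0.6, -1.0]
opening: 0.798
finger_force: 0.0
t 9.1 p [0.4784 0.1573 0.1695] yaw 12.5 j [-0.13  0.49 -0.35  1.95  0.24  0.74 -0.4 ] open 75.0 F 0.0
linear [0.4998, 0.5681, -0.081] dr [0.0003, 0.0, 0.0] rows~ 4.0
scene plinth_dark_c (array([0.4755, 0.1573]), 'IoU 0.883 p 0.68')
side plinth_dark_c (array([0.4798, 0.1559]), 'IoU 0.943 p 0.79')
wrist plinth_dark_c (array([0.4773, 0.1568]), 'IoU 0.964 p 0.56')
```

```bash
python3 -m jog '{"linear":[[0.5,0.57,-0.08],[0.5,0.57,-0.08],[0.5,0.57,-0.08],[0.5,0.57,-0.08],[0.5,0.57,-0.08],[0.5,0.57,-0.08],[0.5,0.57,-0.08]],"dr":[[0,0,0],[0,0,0],[0,0,0],[0,0,0],[0,0,0],[0,0,0],[0,0,0]],"jaw":[51,51,51,51,51,51,51]}'; python3 fit.py wrist jar_amber_c tin_red_c; python3 look.py w2.png; python3 plan.py .6255 .3285 .12 12.5 .6255 .3285 .012 12.5
```

```text
time_s: 10.1
ee_pos: [0.5893, 0.3086, 0.1879]
tcp_rot: [-1.967, -2.45, 0.005]
ft_force: [0.3, -1.2, 0.1]
opening: 0.801
finger_force: 0.0
wrist jar_amber_c (array([0.6253, 0.3285]), 'IoU 0.907 p 0.70')
wrist tin_red_c (array([0.6331, 0.2261]), 'IoU 0.923 p 0.69')
t 10.3 p [0.59   0.309  0.1891] yaw 12.5 j [-0.34  0.69 -0.33  1.48  0.25  1.02 -0.51] open 75.3 F 0.0
linear [0.0456, 0.1557, 0.2763] dr [-0.0, 0.0001, -0.0001] rows~ 2.0
linear [0.0459, 0.1558, 0.7083] dr [-0.0, 0.0001, -0.0001] rows~ 3.0
```

View pics/w2.png

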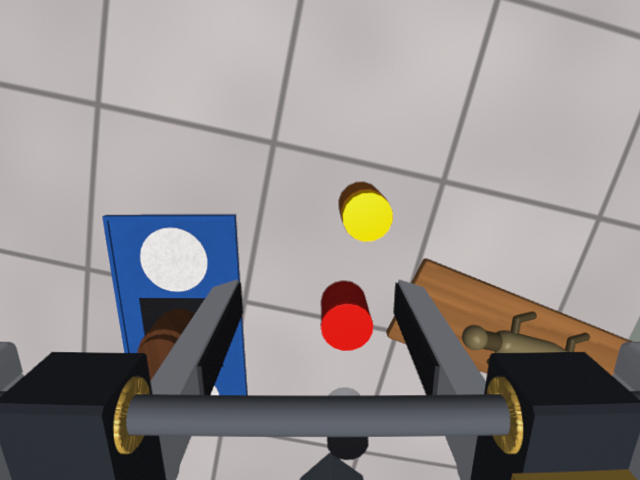

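```bash
python3 -m jog '{"linear":[[0.046,0.156,0.2],[0.046,0.156,0.27],[0.046,0.156,0.4],[0.046,0.156,0.55],[0.046,0.156,0.65],[0.046,0.156,0.7],[0.046,0.156,0.708],[0.046,0.156,0.708],[0.046,0.156,0.708]],"dr":[[0,0,0],[0,0,0],[0,0,0],[0,0,0],[0,0,0],[0,0,0],[0,0,0],[0,0,0],[0,0,0]],"jaw":[51,51,51,51,51,51,51,51,51]}' 15; python3 plan.py
```

```text
time_s: 11.2
ee_pos: [0.6269, 0.3307, 0.0139]
tcp_rot: [1.966, 2.449, 0.005]
ft_force: [0.6, -0.1, -0.3]
opening: 0.804
finger_force: 0.0
t 11.2 p [0.6269 0.3307 0.0139] yaw 12.5 j [-0.38  0.94 -0.28  1.46  0.32  0.78 -0.56] open 75.6 F 0.0
```

```bash
python3 -m jog '{"linear":[[0,0,0],[0,0,0],[0,0,0],[0,0,0],[0,0,0],[0,0,0],[0,0,0],[0,0,-0.1],[0,0,-0.25],[0,0,-0.4],[0,0,-0.4],[0,0,-0.4]],"dr":[[0,0,0],[0,0,0],[0,0,0],[0,0,0],[0,0,0],[0,0,0],[0,0,0],[0,0,0],[0,0,0],[0,0,0],[0,0,0],[0,0,0]],"jaw":[255,255,255,255,255,255,255,255,255,255,255,255]}' 15; python3 plan.py .4614 .2353 .105 12.5
```

```text
time_s: 12.4
ee_pos: [0.626, 0.3301, 0.1126]
tcp_rot: [1.966, 2.45, 0.002]
ft_force: [0.1, 0.3, -1.9]
opening: 0.442
finger_force: 15.0
t 12.4 p [0.626  0.3301 0.1126] yaw 12.5 j [-0.36  0.82 -0.31  1.41  0.28  0.94 -0.52] open 41.6 F 15.0
linear [-0.2275, -0.7249, 0.0295] dr [0.0002, -0.0, 0.0] rows~ 4.0
```

```bash
python3 -m jog '{"linear":[[-0.06,-0.18,0.0],[-0.12,-0.36,0.0],[-0.18,-0.54,0.0],[-0.224,-0.7,0.0],[-0.224,-0.725,0.03],[-0.224,-0.725,0.1],[-0.224,-0.725,0.2],[-0.224,-0.725,0.2],[-0.224,-0.725,0.2]],"dr":[[0,0,0],[0,0,0],[0,0,0],[0,0,0],[0,0,0],[0,0,0],[0,0,0],[0,0,0],[0,0,0]],"jaw":[255,255,255,255,255,255,255,255,255]}'; python3 plan.py .4613 .2363 .0182 12.5
```

```text
time_s: 13.3
ee_pos: [0.4603, 0.236, 0.061]
tcp_rot: [-1.965, -2.45, 0.003]
ft_force: [0.7, 0.1, -0.3]
opening: 0.443
finger_force: 15.0
t 13.3 p [0.4603 0.236  0.061 ] yaw 12.5 j [-0.35  0.67 -0.27  2.    0.34  0.51 -0.64] open 41.6 F 15.0
linear [0.0005, 0.0045, 0.1713] dr [-0.0004, 0.0001, 0.0001] rows~ 1.0
```

```bash
python3 -m jog '{"linear":[[0,0.004,0.06],[0,0.004,0.12],[0,0.004,0.15],[0,0.004,0.165],[0,0.004,0.172],[0,0.004,0.172],[0,0.004,0.172],[0,0.004,0.172]],"dr":[[0,0,0],[0,0,0],[0,0,0],[0,0,0],[0,0,0],[0,0,0],[0,0,0],[0,0,0]],"jaw":[255,255,255,255,255,255,255,255]}'; python3 plan.py .4613 .2363 .0175 12.5
```

```text
time_s: 14.1
ee_pos: [0.4622, 0.2364, 0.0194]
tcp_rot: [1.966, 2.45, 0.001]
ft_force: [-0.8, -0.0, -0.3]
opening: 0.443
finger_force: 15.0
t 14.1 p [0.4622 0.2364 0.0194] yaw 12.5 j [-0.38  0.75 -0.22  2.02  0.38  0.41 -0.67] open 41.6 F 15.0
linear [0.0003, -0.0034, 0.0076] dr [0.0001, -0.0, 0.0001] rows~ 1.0
```

```bash
python3 -m jog '{"linear":[[0,-0.003,0.004],[0,-0.003,0.007],[0,-0.003,0.007],[0,-0.003,0.007],[0,-0.003,0.007],[0,-0.003,0.007],[0,-0.003,-0.1],[0,-0.003,-0.25],[0,-0.003,-0.45],[0,-0.003,-0.6],[0,-0.003,-0.6],[0,-0.003,-0.6]],"dr":[[0,0,0],[0,0,0],[0,0,0],[0,0,0],[0,0,0],[0,0,0],[0,0,0],[0,0,0],[0,0,0],[0,0,0],[0,0,0],[0,0,0]],"jaw":[255,255,80,80,80,80,80,80,80,80,80,80]}'; python3 plan.py .6338 .2265 .12 12.5 .6338 .2265 .011 12.5; for k in side wrist; do python3 fit.py $k jar_amber_c@.005; done
```

```text
time_s: 15.3
ee_pos: [0.4615, 0.236, 0.1695]
tcp_rot: [1.966, 2.449, 0.002]
ft_force: [0.6, -0.2, -0.5]
opening: 0.687
finger_force: 0.0
t 15.3 p [0.4615 0.236  0.1695] yaw 12.5 j [-0.28  0.51 -0.36  1.92  0.25  0.76 -0.56] open 64.6 F 0.0
linear [-0.1864, 0.6644, 0.1992] dr [0.0003, -0.0, -0.0] rows~ 4.0
linear [-0.1864, 0.6636, 0.6352] dr [0.0003, -0.0, -0.0] rows~ 3.0
side jar_amber_c (array([0.4608, 0.2338]), 'IoU 0.907 p 0.78')
wrist jar_amber_c (array([0.4608, 0.2344]), 'IoU 0.919 p 0.80')
```

```bash
python3 -m jog '{"linear":[[-0.186,0.664,0.1],[-0.186,0.664,0.1],[-0.186,0.664,0.1],[-0.186,0.664,0.15],[-0.186,0.664,0.15],[-0.186,0.664,0.25],[-0.186,0.664,0.4],[-0.186,0.664,0.55],[-0.186,0.664,0.61],[-0.186,0.664,0.635],[-0.186,0.664,0.635],[-0.186,0.664,0.635]],"dr":[[0,0,0],[0,0,0],[0,0,0],[0,0,0],[0,0,0],[0,0,0],[0,0,0],[0,0,0],[0,0,0],[0,0,0],[0,0,0],[0,0,0]],"jaw":[80,80,80,80,80,80,80,80,80,80,80,80]}' 20; python3 plan.py
```

```text
time_s: 16.7
ee_pos: [0.6343, 0.2275, 0.0119]
tcp_rot: [1.965, 2.45, 0.004]
ft_force: [-0.2, -0.4, 0.8]
opening: 0.686
finger_force: 0.0
t 16.7 p [0.6343 0.2275 0.0119] yaw 12.5 j [-0.23  0.91 -0.28  1.57  0.34  0.71 -0.45] open 64.5 F 0.0
```

```bash
python3 -m jog '{"linear":[[0,0,0],[0,0,0],[0,0,0],[0,0,0],[0,0,0],[0,0,0],[0,0,0],[0,0,-0.1],[0,0,-0.25],[0,0,-0.4],[0,0,-0.4],[0,0,-0.4]],"dr":[[0,0,0],[0,0,0],[0,0,0],[0,0,0],[0,0,0],[0,0,0],[0,0,0],[0,0,0],[0,0,0],[0,0,0],[0,0,0],[0,0,0]],"jaw":[255,255,255,255,255,255,255,255,255,255,255,255]}' 20; python3 plan.py .4962 .08 .105 12.5
```

```text
time_s: 17.9
ee_pos: [0.6333, 0.2266, 0.1105]
tcp_rot: [1.966, 2.45, 0.001]
ft_force: [-0.8, 0.3, -2.6]
opening: 0.493
finger_force: 20.0
t 17.9 p [0.6333 0.2266 0.1105] yaw 12.5 j [-0.2   0.78 -0.33  1.53  0.3   0.88 -0.41] open 46.3 F 20.0
linear [-0.4534, -0.6624, 0.0216] dr [0.0001, 0.0, 0.0] rows~ 5.0
```

```bash
python3 -m jog '{"linear":[[-0.1,-0.15,0.0],[-0.2,-0.3,0.0],[-0.31,-0.46,0.0],[-0.42,-0.6,0.0],[-0.453,-0.662,0],[-0.453,-0.662,0.08],[-0.453,-0.662,0.18],[-0.453,-0.662,0.2],[-0.453,-0.662,0.2],[-0.453,-0.662,0.2]],"dr":[[0,0,0],[0,0,0],[0,0,0],[0,0,0],[0,0,0],[0,0,0],[0,0,0],[0,0,0],[0,0,0],[0,0,0]],"jaw":[255,255,255,255,255,255,255,255,255,255]}'; python3 plan.py .4962 .08 .017 12.5
```

```text
time_s: 18.9
ee_pos: [0.4961, 0.0805, 0.0601]
tcp_rot: [-1.965, -2.45, 0.001]
ft_force: [-0.9, 0.9, -0.9]
opening: 0.489
finger_force: 20.0
t 18.9 p [0.4961 0.0805 0.0601] yaw 12.5 j [-0.03  0.66 -0.28  2.04  0.38  0.48 -0.37] open 46.0 F 20.0
linear [-0.0021, -0.0, 0.1726] dr [-0.0001, -0.0, 0.0001] rows~ 1.0
```

```bash
python3 -m jog '{"linear":[[-0.002,0,0.06],[-0.002,0,0.12],[-0.002,0,0.15],[-0.002,0,0.165],[-0.002,0,0.172],[-0.002,0,0.175],[-0.002,0,0.175],[-0.002,0,0.175]],"dr":[[0,0,0],[0,0,0],[0,0,0],[0,0,0],[0,0,0],[0,0,0],[0,0,0],[0,0,0]],"jaw":[255,255,255,255,255,255,255,255]}'; python3 plan.py .4962 .08 .0162 12.5
```

```text
time_s: 19.7
ee_pos: [0.4967, 0.0798, 0.0168]
tcp_rot: [1.966, 2.45, 0.001]
ft_force: [0.1, 1.0, -1.0]
opening: 0.493
finger_force: 20.0
t 19.7 p [0.4967 0.0798 0.0168] yaw 12.5 j [-0.06  0.74 -0.23  2.06  0.42  0.38 -0.4 ] open 46.3 F 20.0
linear [0.0011, -0.0017, 0.0025] dr [0.0001, -0.0, 0.0] rows~ 1.0
```

```bash
python3 -m jog '{"linear":[[0,0,0.002],[0,0,0.002],[0,0,0.002],[0,0,0.002],[0,0,0.002],[0,0,0.002],[0,0,-0.1],[0,0,-0.25],[0,0,-0.45],[0,0,-0.6],[0,0,-0.6],[0,0,-0.6]],"dr":[[0,0,0],[0,0,0],[0,0,0],[0,0,0],[0,0,0],[0,0,0],[0,0,0],[0,0,0],[0,0,0],[0,0,0],[0,0,0],[0,0,0]],"jaw":[255,255,60,60,60,60,60,60,60,40,40,40]}'; python3 plan.py .55 -.11 .19 13; for k in side wrist; do python3 fit.py $k tin_red_c@.005; done
```

```text
time_s: 20.9
ee_pos: [0.4966, 0.0795, 0.167]
tcp_rot: [1.966, 2.449, 0.001]
ft_force: [-0.5, -0.2, -0.6]
opening: 0.843
finger_force: 0.0
t 20.9 p [0.4966 0.0795 0.167 ] yaw 12.5 j [ 0.06  0.5  -0.39  1.96  0.27  0.74 -0.28] open 79.3 F 0.0
linear [-0.7865, 0.0445, -0.0917] dr [0.0003, 0.0001, -0.0014] rows~ 4.0
side tin_red_c None
wrist tin_red_c (array([0.4963, 0.0794]), 'IoU 0.953 p 0.57')
```

Now the pale plinth; look close by first for its yaw.

```bash
python3 -m jog '{"linear":[[-0.787,0.044,-0.092],[-0.787,0.044,-0.092],[-0.787,0.044,-0.092],[-0.787,0.044,-0.092],[-0.787,0.044,-0.092],[-0.787,0.044,-0.092],[-0.787,0.044,-0.092]],"dr":[[0,0,0],[0,0,0],[0,0,0],[0,0,0],[0,0,0],[0,0,0],[0,0,0]],"jaw":[20,20,20,20,20,20,20]}'; python3 fit.py wrist plinth_pale_c; python3 look.py w3.png plinth_pale_c .027;python3 plan.py .6507 -.1087 .12 12.5
```

```text
time_s: 21.8
ee_pos: [0.5489, -0.1082, 0.1884]
tcp_rot: [-1.962, -2.45, 0.0]
ft_force: [-0.8, 0.1, 0.4]
opening: 0.917
finger_force: 0.0
wrist plinth_pale_c (array([ 0.6506, -0.108 ,  8.8   ]), 'IoU 0.920 p 0.81')
plinth_pale_c [427. 248.] 0.86 [ 0.651  -0.1108  0.027 ]
t 22.0 p [ 0.5495 -0.1083  0.1893] yaw 12.7 j [ 0.41  0.54 -0.4   1.78  0.26  0.87  0.11] open 86.6 F 0.0
linear [-0.0905, 0.3946, 0.277] dr [-0.0001, -0.0001, 0.0005] rows~ 3.0
```

View pics/w3.png

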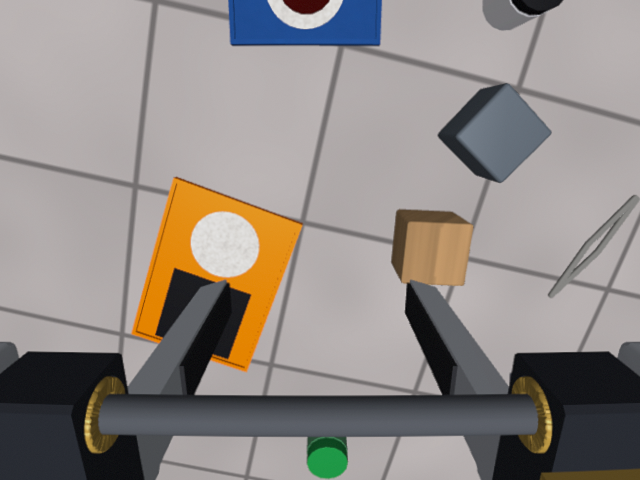

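```bash
python3 plan.py .6507 -.1083 .011 9.5
```

```text
t 22.0 p [ 0.5495 -0.1083  0.1893] yaw 12.7 j [ 0.41  0.54 -0.4   1.78  0.26  0.87  0.11] open 86.6 F 0.0
linear [-0.0891, 0.3951, 0.713] dr [-0.0001, -0.0001, 0.0088] rows~ 5.0
```

```bash
python3 -m jog '{"linear":[[-0.09,0.395,0.1],[-0.09,0.395,0.2],[-0.09,0.395,0.27],[-0.09,0.395,0.35],[-0.09,0.395,0.5],[-0.09,0.395,0.62],[-0.09,0.395,0.69],[-0.09,0.395,0.712],[-0.09,0.395,0.712],[-0.09,0.395,0.712]],"dr":[[0,0,0.0088],[0,0,0.0088],[0,0,0.0088],[0,0,0.0088],[0,0,0.0088],[0,0,0.0088],[0,0,0.0088],[0,0,0.0088],[0,0,0.0088],[0,0,0.0088]],"jaw":[20,20,20,20,20,20,20,20,20,20]}' 25; python3 plan.py
```

```text
time_s: 23.0
ee_pos: [0.6523, -0.1104, 0.013]
tcp_rot: [2.031, 2.394, 0.002]
ft_force: [-0.2, -0.1, 0.4]
opening: 0.925
finger_force: 0.0
t 23.0 p [ 0.6523 -0.1104  0.013 ] yaw 9.4 j [ 0.29  0.89 -0.29  1.61  0.36  0.69 -0.01] open 86.9 F 0.0
```

```bash
python3 -m jog '{"linear":[[0,0,0],[0,0,0],[0,0,0],[0,0,0],[0,0,0],[0,0,0],[0,0,0],[0,0,-0.1],[0,0,-0.25],[0,0,-0.4],[0,0,-0.4],[0,0,-0.4]],"dr":[[0,0,0],[0,0,0],[0,0,0],[0,0,0],[0,0,0],[0,0,0],[0,0,0],[0,0,0],[0,0,0],[0,0,0],[0,0,0],[0,0,0]],"jaw":[255,255,255,255,255,255,255,255,255,255,255,255]}' 25; python3 plan.py .456 -.2333 .105 -8
```

```text
time_s: 24.2
ee_pos: [0.651, -0.1106, 0.1117]
tcp_rot: [2.033, 2.395, 0.0]
ft_force: [-0.3, -0.1, -1.7]
opening: 0.595
finger_force: 25.0
t 24.2 p [ 0.651  -0.1106  0.1117] yaw 9.3 j [ 0.32  0.77 -0.34  1.57  0.31  0.86  0.03] open 56.0 F 25.0
linear [-0.3577, -0.8494, 0.0265] dr [0.0001, 0.0, 0.0482] rows~ 5.0
```

```bash
python3 -m jog '{"linear":[[-0.09,-0.2,0.0],[-0.18,-0.4,0.0],[-0.27,-0.6,0.0],[-0.34,-0.8,0.0],[-0.365,-0.849,0],[-0.365,-0.849,0.05],[-0.365,-0.849,0.15],[-0.365,-0.849,0.2],[-0.365,-0.849,0.2],[-0.365,-0.849,0.2]],"dr":[[0,0,0.0],[0,0,0.015],[0,0,0.03],[0,0,0.0482],[0,0,0.0482],[0,0,0.0482],[0,0,0.0482],[0,0,0.0482],[0,0,0.0482],[0,0,0.0482]],"jaw":[255,255,255,255,255,255,255,255,255,255]}'; python3 plan.py .456 -.2345 .0173 -8; python3 fit.py wrist plinth_pale_c@.05
```

```text
time_s: 25.2
ee_pos: [0.4566, -0.2341, 0.0608]
tcp_rot: [-2.369, -2.062, 0.0]
ft_force: [-0.8, 0.2, -1.0]
opening: 0.596
finger_force: 25.0
t 25.2 p [ 0.4566 -0.2341  0.0608] yaw -7.9 j [ 0.58  0.67 -0.23  2.02  0.31  0.49 -0.02] open 56.0 F 25.0
linear [-0.0019, -0.0021, 0.1741] dr [-0.0002, -0.0001, 0.0002] rows~ 1.0
wrist plinth_pale_c (array([ 0.4567, -0.2312, 82.2   ]), 'IoU 0.929 p 0.87')
```

```bash
python3 -m jog '{"linear":[[-0.007,-0.002,0.06],[-0.007,-0.002,0.12],[-0.007,-0.002,0.15],[-0.007,-0.002,0.165],[-0.007,-0.002,0.173],[-0.007,-0.002,0.173],[-0.007,-0.002,0.173],[-0.007,-0.002,0.173]],"dr":[[0,0,0],[0,0,0],[0,0,0],[0,0,0],[0,0,0],[0,0,0],[0,0,0],[0,0,0]],"jaw":[255,255,255,255,255,255,255,255]}'; python3 plan.py .456 -.2357 .0168 -8
```

```text
time_s: 26.1
ee_pos: [0.456, -0.2368, 0.0186]
tcp_rot: [2.371, 2.06, 0.0]
ft_force: [-0.8, -0.7, 0.3]
opening: 0.595
finger_force: 25.0
t 26.1 p [ 0.456  -0.2368  0.0186] yaw -8.0 j [ 0.55  0.74 -0.19  2.03  0.34  0.4  -0.04] open 55.9 F 25.0
linear [0.0044, -0.0005, 0.0072] dr [0.0001, 0.0, -0.0] rows~ 1.0
```

```bash
python3 -m jog '{"linear":[[0,0,0.003],[0,0,0.003],[0,0,0.003],[0,0,0.003],[0,0,0.003],[0,0,0.003],[0,0,-0.1],[0,0,-0.25],[0,0,-0.45],[0,0,-0.6],[0,0,-0.6],[0,0,-0.6]],"dr":[[0,0,0],[0,0,0],[0,0,0],[0,0,0],[0,0,0],[0,0,0],[0,0,0],[0,0,0],[0,0,0],[0,0,0],[0,0,0],[0,0,0]],"jaw":[255,255,51,51,51,51,51,51,51,51,51,51]}' 15; python3 plan.py .61 -.3367 .12 -8 .61 -.3367 .012 -8; for k in side wrist; do python3 fit.py $k plinth_pale_c@.005 jar_green_c; done
```

```text
time_s: 27.3
ee_pos: [0.4558, -0.237, 0.1688]
tcp_rot: [2.37, 2.06, 0.001]
ft_force: [-0.7, 0.1, -0.5]
opening: 0.801
finger_force: 0.0
t 27.3 p [ 0.4558 -0.237   0.1688] yaw -8.0 j [ 0.65  0.5  -0.32  1.93  0.23  0.75  0.06] open 75.3 F 0.0
linear [-0.3089, 0.666, 0.1964] dr [0.0002, 0.0001, -0.0] rows~ 4.0
linear [-0.3086, 0.6653, 0.6284] dr [0.0002, 0.0001, -0.0] rows~ 3.0
side plinth_pale_c (array([ 0.4545, -0.2343, 90.1   ]), 'IoU 0.907 p 0.98')
side jar_green_c (array([ 0.6099, -0.3366]), 'IoU 0.902 p 0.62')
wrist plinth_pale_c (array([ 0.4554, -0.2338, -8.1   ]), 'IoU 0.932 p 0.69')
wrist jar_green_c (array([ 0.6093, -0.3381]), 'IoU 0.939 p 0.85')
```

Pale plinth is well placed. Green jar next.

```bash
python3 -m jog '{"linear":[[-0.31,0.665,0.0],[-0.31,0.665,0.05],[-0.31,0.665,0.1],[-0.31,0.665,0.15],[-0.31,0.665,0.15],[-0.31,0.665,0.25],[-0.31,0.665,0.4],[-0.31,0.665,0.55],[-0.31,0.665,0.61],[-0.31,0.665,0.628],[-0.31,0.665,0.628],[-0.31,0.665,0.628]],"dr":[[0,0,0],[0,0,0],[0,0,0],[0,0,0],[0,0,0],[0,0,0],[0,0,0],[0,0,0],[0,0,0],[0,0,0],[0,0,0],[0,0,0]],"jaw":[51,51,51,51,51,51,51,51,51,51,51,51]}' 15; python3 plan.py
```

```text
time_s: 28.8
ee_pos: [0.6109, -0.337, 0.0132]
tcp_rot: [2.369, 2.059, 0.002]
ft_force: [-0.4, 0.1, 0.0]
opening: 0.801
finger_force: 0.0
t 28.8 p [ 0.6109 -0.337   0.0132] yaw -8.0 j [ 0.6   0.93 -0.25  1.5   0.3   0.75  0.09] open 75.3 F 0.0
```

```bash
python3 -m jog '{"linear":[[0,0,0],[0,0,0],[0,0,0],[0,0,0],[0,0,0],[0,0,0],[0,0,0],[0,0,-0.1],[0,0,-0.25],[0,0,-0.4],[0,0,-0.45],[0,0,-0.45]],"dr":[[0,0,0],[0,0,0],[0,0,0],[0,0,0],[0,0,0],[0,0,0],[0,0,0],[0,0,0],[0,0,0],[0,0,0],[0,0,0],[0,0,0]],"jaw":[255,255,255,255,255,255,255,255,255,255,255,255]}' 15; python3 plan.py .467 -.154 .11 -8
```

```text
time_s: 30.0
ee_pos: [0.6106, -0.3371, 0.1254]
tcp_rot: [2.369, 2.059, 0.002]
ft_force: [0.1, 0.4, -1.4]
opening: 0.444
finger_force: 15.0
t 30.0 p [ 0.6106 -0.3371  0.1254] yaw -8.0 j [ 0.62  0.79 -0.29  1.44  0.26  0.94  0.12] open 41.7 F 15.0
linear [0.6452, -0.6709, 0.0588] dr [0.0005, 0.0002, -0.0] rows~ 5.0
```

```bash
python3 -m jog '{"linear":[[0.12,-0.13,0.0],[0.25,-0.26,0.0],[0.38,-0.4,0.0],[0.51,-0.53,0],[0.62,-0.64,0],[0.645,-0.671,0.03],[0.645,-0.671,0.12],[0.645,-0.671,0.22],[0.645,-0.671,0.26],[0.645,-0.671,0.26],[0.645,-0.671,0.26]],"dr":[[0,0,0],[0,0,0],[0,0,0],[0,0,0],[0,0,0],[0,0,0],[0,0,0],[0,0,0],[0,0,0],[0,0,0],[0,0,0]],"jaw":[255,255,255,255,255,255,255,255,255,255,255]}'; python3 plan.py .467 -.154 .0187 -8; python3 fit.py wrist jar_green_c@.0475
```

```text
time_s: 31.1
ee_pos: [0.4656, -0.1534, 0.0584]
tcp_rot: [-2.37, -2.06, 0.001]
ft_force: [0.3, -0.0, -1.6]
opening: 0.442
finger_force: 15.0
t 31.1 p [ 0.4656 -0.1534  0.0584] yaw -8.0 j [ 0.41  0.65 -0.22  2.08  0.32  0.45 -0.19] open 41.6 F 15.0
linear [-0.0016, 0.0062, 0.1588] dr [-0.0002, -0.0, -0.0] rows~ 1.0
wrist jar_green_c (array([ 0.4645, -0.1537]), 'IoU 0.922 p 0.90')
```

```bash
python3 -m jog '{"linear":[[-0.001,0.006,0.05],[-0.001,0.006,0.1],[-0.001,0.006,0.14],[-0.001,0.006,0.153],[-0.001,0.006,0.158],[-0.001,0.006,0.158],[-0.001,0.006,0.158],[-0.001,0.006,0.158]],"dr":[[0,0,0],[0,0,0],[0,0,0],[0,0,0],[0,0,0],[0,0,0],[0,0,0],[0,0,0]],"jaw":[255,255,255,255,255,255,255,255]}'; python3 plan.py .467 -.154 .018 -8
```

```text
time_s: 32.0
ee_pos: [0.4676, -0.154, 0.0195]
tcp_rot: [2.371, 2.061, 0.001]
ft_force: [-0.6, 0.0, -1.5]
opening: 0.44
finger_force: 15.0
t 32.0 p [ 0.4676 -0.154   0.0195] yaw -8.0 j [ 0.38  0.72 -0.18  2.09  0.35  0.35 -0.22] open 41.3 F 15.0
linear [-0.0002, -0.0025, 0.0062] dr [0.0001, 0.0, -0.0] rows~ 1.0
```

```bash
python3 -m jog '{"linear":[[0,0,0.004],[0,0,0.004],[0,0,0.004],[0,0,0.004],[0,0,0.004],[0,0,0.004],[0,0,-0.1],[0,0,-0.25],[0,0,-0.45],[0,0,-0.6],[0,0,-0.6],[0,0,-0.6]],"dr":[[0,0,0],[0,0,0],[0,0,0],[0,0,0],[0,0,0],[0,0,0],[0,0,0],[0,0,0],[0,0,0],[0,0,0],[0,0,0],[0,0,0]],"jaw":[255,255,60,60,60,60,60,60,60,60,60,60]}'; python3 fit.py wrist jar_green_c@.005; python3 fit.py side jar_green_c@.005 jar_amber_c@.005 plinth_dark_c@.005 tin_red_c@.005; python3 - <<'E'
from h import *
save(capture("side"),"side1.png"); save(capture("scene"),"scene1.png")
E
```

```text
time_s: 33.2
ee_pos: [0.4675, -0.1543, 0.1698]
tcp_rot: [2.37, 2.059, 0.001]
ft_force: [0.1, 0.9, 0.0]
opening: 0.766
finger_force: 0.0
wrist jar_green_c (array([ 0.4671, -0.1539]), 'IoU 0.884 p 0.66')
side jar_green_c (array([ 0.4667, -0.1549]), 'IoU 0.902 p 0.73')
side jar_amber_c (array([0.4608, 0.2347]), 'IoU 0.922 p 0.80')
side plinth_dark_c (array([0.4799, 0.1558]), 'IoU 0.932 p 0.79')
side tin_red_c (array([0.4986, 0.0776]), 'IoU 0.912 p 0.71')
```

View pics/side1.png

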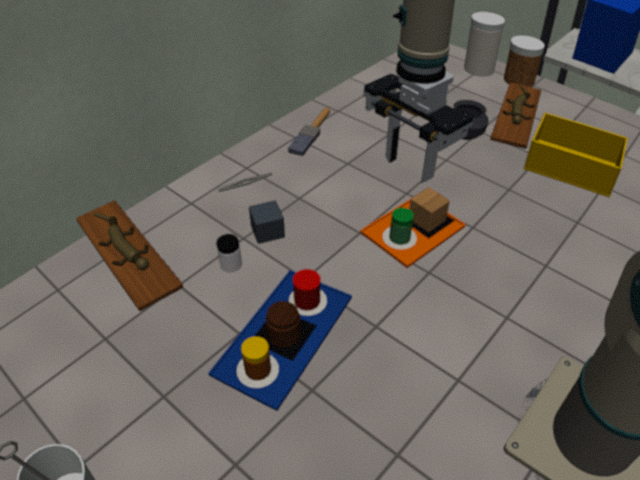

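The side picture shows every item upright on its pad: amber jar (257,357), dark plinth (283,325) and red tin (307,290) in the blue tray, green jar (402,227) and pale plinth (430,210) in the orange one. The clear jar (230,252) and slate block (267,221) have not moved, and the gripper is clear of everything.

```bash
python3 -c "
from station import order
print(order.job_done())"
```

```text
the job is handed in; nothing more can be done
None
```

Both kits are made up and the job is handed in at about 34 s: each of the five items stands upright within about 3 mm of its pad centre by the camera fits, and the clear jar and slate block were not touched.

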